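Start the clamp screw of the rod jig in its quick thread

TASK

The clamp screw of the small rod-clamping jig stands loose on top of its threaded brass boss. Pressing lightly, turn it backward (counter-clockwise seen from above) until you feel it drop into the thread, never forward before that, then turn it forward (clockwise) one full turn and finish still gripping its head, so that it is held upright, started in the thread. Do not lift the screw out of the boss, and leave the cork, the pink stone and the graphite block beside the jig where they are.

Things in the scene. Friction and masses are not known exactly. Their poses are not given: they have to be found in the camera images.
- screw_head (a point): Centre of the knurled dark steel head of the clamp screw, half-way up: a round grip 28 mm in diameter, 16 mm high, that can be gripped at any yaw. z is the screw's axis (up), x points along the red radial stripe on its top. At the start it is 50 mm above boss_rim. Some 0.8 mm of sideways play. From here the screw's foot is 64 mm down.
- head_mark (a point): Outer end of the red stripe on top of the screw head, 12.5 mm from the screw's axis and 8 mm above the head's centre; it shows how far the screw has turned.
- screw: The whole loose steel screw, about 0.12 kg; origin at the middle of its foot, z up its axis. Above the origin: plain 15 mm pilot, at 16 mm two opposite lugs (3.5 mm thick, tips 11.75 mm from the axis, along x and -x), 15 mm stem, head from 56 to 72 mm. At the start the lugs rest on the boss's flat rim.
- boss_rim (a point): Centre of the mouth of the upright brass boss (38 mm high, 42 mm outside diameter), at the height of its flat rim, 68 mm above the bench; z up. Two-start right-hand quick thread, 16 mm down per clockwise turn. Once the screw is dropped and started it stays in place when let go for a new grip. One turn past the drop the head centre is about 28 mm above this point.
- jig: Aluminium rod-clamping jig (base 84 x 100 mm) fixed to the bench; origin under the boss. The screw needs 0.45 to 1.2 rad counter-clockwise until its lugs meet the two 60-degree mouths hidden in the rim: there it drops about 6 mm if pressed lightly or let go (a grip that keeps its height carries it past). Some 0.6 rad further a stop blocks it. Then clockwise; fingers follow it down.
- cork_mid (a point): Middle of a brown scorched cork block, 30 x 60 x 24 mm, lying loose beside the jig; to be left alone.
- pink_stone_mid (a point): Middle of a pink sharpening stone, 22 x 85 x 14 mm, lying loose beside the jig; to be left alone.
- graphite_block_mid (a point): Middle of a flat black graphite block, 52 x 82 x 11 mm, lying loose beside the jig; to be left alone.
Things that resemble listed ones, but are neither listed nor needed, are in the scene too. Of the things that look like the screw, the largest one is meant.

How it is judged:
By the outcome, as a careful person would: the job done as asked, in the order asked, and still so for the second after the job is handed in, while the arm keeps its last pose, push and grip.
It also fails if it takes over 67 s, if anything falls off the work surface, if the arm or the gripper's body presses on something with over 40 N, if the wrist force passes 120 N, or if a joint passes its speed limit or range.

ROBOT

A 6-joint arm with a two-finger parallel gripper is mounted at the origin on a cart in front of the work surface, level with it; the furniture and walls round the work are solid. World frame = base frame: x ahead of the robot, y to its left, z up, the work surface at z = 0. Lengths are in m, angles in rad, forces in N, time in s.
With the tool pointing down it reaches from about 0.25 to 0.725 m from the base axis. Payload 4 kg.
Tool frame: the origin (TCP) lies at the very end of the fingers, on their centre line; the grasp point (between the pads) lies 19 mm behind it; x points along the fingers, z is the direction in which the jaws open and shut, and the axes are right-handed (so a half turn about x gives the same grasp; the last joint's range is limited). The gripper opens to 85 mm and grips with 20 to 120 N. Pads are 22 mm wide; open, the fingers measure 114 mm over their backs; the gripper's body (76 mm by 85 mm) begins 54 mm behind the grasp point. The pads swing forward as they close: fully open they stand 13 mm farther back than shut.
Start: joints at [-1.167, 0.241, 0.005, 1.335, 0, 1.571], TCP at [0.196, -0.46, 0.231] pointing down, gripper open.
Joint ranges: [-2.72, 2.72], [-1.05, 1.87], [-1.09, 1.28], [-1.99, 2.15], [-1.42, 1.44], [-3.14, 3.14]. Speed limits (rad/s): [2.79, 2.79, 3.14, 3.14, 3.14, 3.14].

INTERFACE

Orientations are given as a unit quaternion [x, y, z, w].
In Python, from workcell import bot gives the robot as it stands.
- The arm moves only by the tool apply_moves, never from a script. Its argument "targets" is one flat list of numbers, 7 for each row, row after row: the shift along the tool's x, y, z in units of 25 cm (1.0 is 25 cm), then the turn, a rotation vector about the tool's x, y, z in units of 0.5 rad (1.0 is 0.5 rad), then the opening, from 0 (shut) to 1 (fully open). In form: [tx, ty, tz, wx, wy, wz, claw, tx, ty, tz, wx, wy, wz, claw, ...]. A call has 1 to 12 rows; each row is the pose to reach, as a shift and turn from the pose commanded when the call began, along the tool's axes at that moment; what a row does not reach only later rows make up. A row lasts 1/12 s, in which the tool goes at most 41.7 mm and 7.16 degrees, less where a joint would pass 70% of its speed; a pose out of reach is approached as far as the arm can. A call with a number of a shift or a turn outside -1 to 1 is refused whole. A call with a gripper value outside its range is refused whole. The fingers move at their own pace and stop on an object; the grip force is fixed at half the most. Time passes only in rows, so rows that repeat a pose let the fingers close. It gives the time, the measured TCP pose, the force and the opening at its end, in the units of the state.
- bot.get_obs(): the state, without advancing time (a new reading comes with each control period).
- bot.camera(name): name is "scene" or "top" or "wrist"; returns (picture, depth): 384x512x3 uint8, red, green, blue; 384x512 float32, m along the optical axis (not along the pixel's ray), 0 where there is no reading.
- bot.camera_params(name): a dict with "fx", "fy", "cx", "cy" (pixels), "dist" ([k1, k2, p1, p2, k3] as OpenCV has them; the pictures are not rectified), "T" (4x4, takes a point from camera to world coordinates); the wrist camera has in their place "tool_from_camera" (4x4, takes a point from camera to tool coordinates, whose origin is the TCP and whose axes are the tool frame's). Camera axes: x right, y up, looking along -z (the intrinsics and any distortion apply to the point x, -y, -z); pixel columns grow to the right and rows downward; lengths in m; the calibration is good to about 2 mm. A picture is of the moment at which its call begins: read the wrist's pose just before it. camera_params takes no time and is no camera call.
- bot.job_done(): hands the job in, once; it reports no verdict.
The state is a dict: "clock": time; "joint_pos": joint angles; "joint_vel": joint speeds; "tau": joint torques, N m; "eef_pos": TCP position; "tool_rot": TCP orientation; "ft_force": force on the tool from outside, world axes, zero at the start; "ft_torque": the same for the moment, N m; "grip_width": finger opening in m.
Only numpy, scipy, OpenCV 4.12 (cv2) and the standard library are available. Lean on these libraries where they do the work, as an engineer would, in place of code of your own. Each camera call takes 0.05 s, during which the arm holds its last target.

## Working session

There is one attempt and no reset: what is moved stays moved. The work goes in short steps, Python scripts to look and compute and a tool call to move; the robot and the scene stay as the last step left them, time stands still between calls to the robot, and variables do not carry over. Pictures are saved under pics/ and viewed, and the job is handed in when it is done.

Besides the shell and the picture viewer there is one more tool, called after ">>>" by a JSON object that holds its "method" and its "body", one argument or row to a line. apply_moves: Moves the arm, as the interface text tells. Its arguments: {"type":"object","properties":{"targets":{"type":"array"}},"required":["targets"]}

```bash
ls; mkdir -p pics; python3 - <<'E'
from workcell import bot
import cv2
print(bot.get_obs())
for n in ("scene","top"):
    p,d=bot.camera(n); cv2.imwrite(f"pics/{n}0.png",p[:,:,::-1]); 
    import numpy as np; np.save(f"pics/{n}0.npy",d)
    print(n,bot.camera_params(n))
print(bot.camera_params("wrist"))
E
```

```text
pics
{'clock': 0.0, 'joint_pos': array([-1.16703706e+00,  2.41435612e-01,  3.75460085e-03,  1.33516791e+00,
       -2.88668489e-05,  1.57080679e+00]), 'joint_vel': array([-5.36982435e-04, -1.41882190e-03, -1.66184961e-04,  1.28786157e-03,
       -7.06058818e-05, -5.15196790e-04]), 'tau': array([-3.65528194e-04, -3.72318256e+01,  2.52407330e+01,  1.69107638e-02,
       -2.75762142e-05, -1.07857691e-06]), 'eef_pos': array([ 0.19619337, -0.45924254,  0.23041322]), 'tool_rot': array([ 0.38998432,  0.59071018, -0.3892017 ,  0.5894877 ]), 'ft_force': array([ 0.32722388,  0.6287525 , -0.15629124]), 'ft_torque': array([0.08631411, 0.0217358 , 0.03293456]), 'grip_width': 0.0851684133167567}
scene {'fx': 427.4838417335971, 'fy': 427.4838417335971, 'cx': 262.3515127478517, 'cy': 196.0991354159298, 'dist': array([-0.02019002,  0.        ,  0.        ,  0.        ,  0.        ]), 'T': array([[-0.89950591,  0.32246965, -0.29479221,  0.28298244],
       [-0.43689797, -0.65917691,  0.61205063,  0.351507  ],
       [ 0.00304753,  0.67933728,  0.73381985,  0.75399488],
       [ 0.        ,  0.        
[... 321 characters left out ...]
  0.03135752, -0.14101797],
       [ 0.02830907,  0.18751298,  0.9818541 ,  0.95589082],
       [ 0.        ,  0.        ,  0.        ,  1.        ]])}
{'fx': 298.03487182137746, 'fy': 298.03487182137746, 'cx': 254.81674661149293, 'cy': 195.21325065150765, 'dist': array([-0.05128311,  0.        ,  0.        ,  0.        ,  0.        ]), 'tool_from_camera': array([[-1.45864339e-04,  3.19142832e-01, -9.47706617e-01,
        -1.42552335e-01],
       [-2.19612512e-04,  9.47706594e-01,  3.19142858e-01,
         8.19541130e-02],
       [ 9.99999965e-01,  2.54679793e-04, -6.81488368e-05,
        -1.27646190e-05],
       [ 0.00000000e+00,  0.00000000e+00,  0.00000000e+00,
         1.00000000e+00]])}
```

View pics/scene0.png

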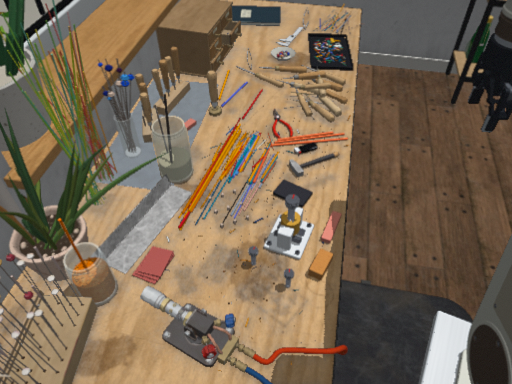

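View pics/top0.png

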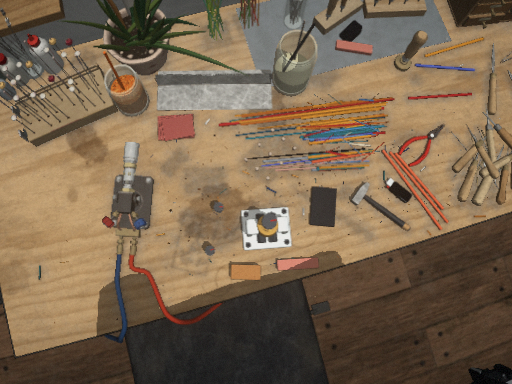

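Candidates in the scene picture are the screw on the boss (293,203), a small dark knob at (253,252) and another at (289,275). In the top view these are (268,228), (217,206) and (208,247). The one on the brass boss in the jig fits the description, so I'll check it in a close crop.

```bash
cat > h.py <<'E'
import numpy as np,cv2
from scipy.spatial.transform import Rotation as R
from workcell import bot
def ray(n,uv,par=None,T=None):
    c=par or bot.camera_params(n); K=np.array([[c['fx'],0,c['cx']],[0,c['fy'],c['cy']],[0,0,1]])
    q=cv2.undistortPoints(np.array(uv,float).reshape(-1,1,2),K,c['dist']).reshape(-1,2)
    T=c['T'] if T is None else T
    d=np.c_[q[:,0],-q[:,1],-np.ones(len(q))]
    return T[:3,3],d@T[:3,:3].T
def atz(n,uv,z,**k):
    o,d=ray(n,uv,**k); return o+d*((z-o[2])/d[:,2])[:,None]
def cloud(n,d,T=None,par=None):
    h,w=d.shape; u,v=np.meshgrid(np.arange(w),np.arange(h))
    o,r=ray(n,np.c_[u.ravel(),v.ravel()],par,T)
    return (o+r*d.ravel()[:,None]).reshape(h,w,3)
def wT(o):
    T=np.eye(4);T[:3,:3]=R.from_quat(o['tool_rot']).as_matrix();T[:3,3]=o['eef_pos']
    return T@bot.camera_params('wrist')['tool_from_camera']
E
python3 - <<'E'
from h import *
a=cv2.imread('pics/scene0.png');b=cv2.imread('pics/top0.png')
A=cv2.resize(a[180:300,230:350],(400,400),interpolation=2);B=cv2.resize(b[190:280,190:340],(390*5//3//1,390),interpolation=2)[:, :400]
B=cv2.resize(b[190:270,228:308],(400,400),interpolation=2)
cv2.imwrite('pics/crop0.png',np.hstack([A,B]))
for n in('scene','top'):
    d=np.load(f'pics/{n}0.npy');P=cloud(n,d)
    m=(d>0)&(P[...,2]>0.112)&(P[...,2]<.14)&(P[...,0]>.2)&(P[...,0]<.5)&(P[...,1]<0)&(P[...,1]>-.4)
    s=(slice(180,270),slice(230,320))
    q=P[s][m[s]]; v,u=np.where(m[s]);print(n,len(q),q.mean(0),q.min(0),q.max(0),u.min()+230,u.max()+230,v.min()+180,v.max()+180)
    print(np.histogram(q[:,2],8))
P=cloud('top',np.load('pics/top0.npy'))
for uv in [(217,206),(208,247),(245,271),(297,264),(322,206),(268,228),(243,212),(291,247),(20,200)]: print(uv,P[uv[1],uv[0]].round(3))
E
```

```text
scene 166 [ 0.47806676 -0.18903764  0.1219798 ] [ 0.46502453 -0.20628136  0.11224679] [ 0.4927839  -0.17779638  0.12639488] 285 299 195 208
(array([ 8,  7, 11,  5, 14, 26, 68, 27]), array([0.11224679, 0.1140153 , 0.11578381, 0.11755232, 0.11932083,
       0.12108934, 0.12285786, 0.12462637, 0.12639488]))
top 199 [ 0.47879727 -0.19151843  0.12484184] [ 0.46547707 -0.20538123  0.11355195] [ 0.49372056 -0.17760761  0.12917497] 261 276 213 228
(array([ 3,  2,  4,  4, 15, 74, 81, 16]), array([0.11355195, 0.11550483, 0.11745771, 0.11941058, 0.12136346,
       0.12331634, 0.12526922, 0.12722209, 0.12917497]))
(217, 206) [ 0.519 -0.094  0.053]
(208, 247) [ 0.438 -0.075  0.048]
(245, 271) [ 0.391 -0.148  0.025]
(297, 264) [ 0.403 -0.255  0.012]
(322, 206) [ 0.523 -0.312  0.01 ]
(268, 228) [ 0.466 -0.19   0.12 ]
(243, 212) [ 0.512 -0.146  0.013]
(291, 247) [ 0.439 -0.245 -0.001]
(20, 200) [0.546 0.339 0.001]
```

View pics/crop0.png

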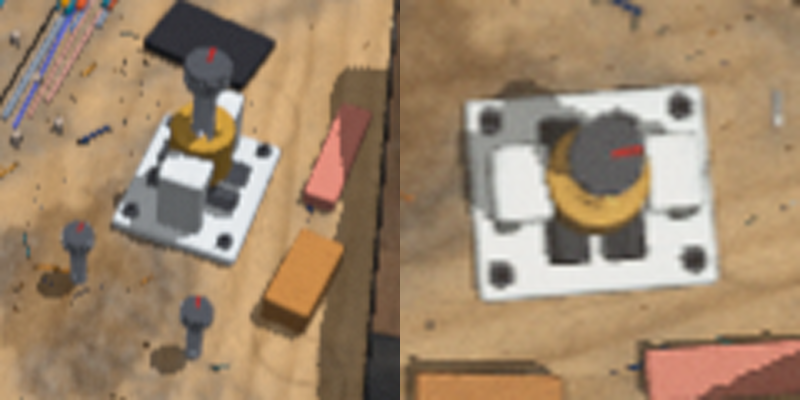

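The crop confirms it: the largest knurled head, with a red stripe, on the brass boss at scene (293,203) and top (268,221). The small ones stand on the bench.

```bash
cat >> h.py <<'E'
def move_to(p,dyaw=0):
    "shift in move units from current pose to world p, for TCP"
    o=bot.get_obs(); M=R.from_quat(o['tool_rot']).as_matrix()
    return (M.T@(np.array(p)-o['eef_pos'])/.25).round(4)
E
python3 - <<'E'
from h import *
o=bot.get_obs();M=R.from_quat(o['tool_rot']).as_matrix();print(M.round(4))
P=cloud('scene',np.load('pics/scene0.npy'));P2=cloud('top',np.load('pics/top0.npy'))
for Q in(P,P2):
    q=Q.reshape(-1,3)
    m=(abs(q[:,0]-.478)<.06)&(abs(q[:,1]+.19)<.06)
    q=q[m]
    for lo,hi in((.02,.045),(.045,.062),(.062,.075),(.075,.1)):
        k=q[(q[:,2]>lo)&(q[:,2]<hi)]
        if len(k):print(lo,hi,len(k),k.min(0).round(3),k.max(0).round(3))
print(move_to([.479,-.1915,.20]))
# head top edges in top & scene pics
E
```

```text
[[-8.000e-04  9.196e-01  3.929e-01]
 [ 1.800e-03  3.929e-01 -9.196e-01]
 [-1.000e+00 -0.000e+00 -1.900e-03]]
0.02 0.045 202 [ 0.448 -0.232  0.02 ] [ 0.51  -0.149  0.045]
0.045 0.062 294 [ 0.459 -0.233  0.045] [ 0.496 -0.149  0.062]
0.062 0.075 195 [ 0.458 -0.212  0.062] [ 0.5   -0.171  0.075]
0.075 0.1 54 [ 0.472 -0.193  0.075] [ 0.485 -0.184  0.1  ]
0.02 0.045 147 [ 0.449 -0.232  0.02 ] [ 0.51  -0.149  0.044]
0.045 0.062 339 [ 0.459 -0.234  0.046] [ 0.497 -0.149  0.062]
0.062 0.075 189 [ 0.459 -0.231  0.062] [ 0.498 -0.153  0.072]
[ 0.123   1.4609 -0.5402]
```

>>> {"method": "apply_moves", "body": {
  "targets": [0,0.95,-0.35,-1,0,0,0.6,0,0.95,-0.35,-1,0,0,0.6,0,0.95,-0.35,-1,0,0,0.6,0,0.95,-0.35,-1,0,0,0.6,0,0.95,-0.35,-1,0,0,0.6,0,0.95,-0.35,-1,0,0,0.6,0,0.95,-0.35,-1,0,0,0.6,0,0.95,-0.35,-1,0,0,0.6,0,0.95,-0.35,-1,0,0,0.6]
}}

```text
clock: 0.85
eef_pos: [0.3802, -0.2858, 0.2309]
tool_rot: [0.231, 0.669, -0.231, 0.668]
ft_force: [-0.1, -0.1, -0.6]
grip_width: 0.0512
```

```bash
python3 - <<'E'
from h import *
o=bot.get_obs();print(o['clock'],o['joint_pos'].round(3),o['eef_pos'],R.from_quat(o['tool_rot']).as_matrix().round(3))
print(move_to([.479,-.1915,.19]))
E
```

```text
0.85 [-6.440e-01  1.930e-01 -5.600e-02  1.322e+00 -1.000e-03  1.592e+00] [ 0.38023268 -0.28575551  0.23092402] [[-0.001  0.618  0.786]
 [ 0.     0.786 -0.618]
 [-1.    -0.001 -0.001]]
[0.1633 0.5406 0.078 ]
```

>>> {"method": "apply_moves", "body": {
  "targets": [0.163,0.54,0.078,-1,0,0,0.6,0.163,0.54,0.078,-1,0,0,0.6,0.163,0.54,0.078,-1,0,0,0.6,0.163,0.54,0.078,-1,0,0,0.6,0.163,0.54,0.078,-1,0,0,0.6,0.163,0.54,0.078,-1,0,0,0.6,0.163,0.54,0.078,-1,0,0,0.6]
}}

```text
clock: 1.43
eef_pos: [0.4782, -0.1937, 0.1907]
tool_rot: [0.06, 0.705, -0.061, 0.704]
ft_force: [-0.5, -0.7, -0.9]
grip_width: 0.0511
```

```bash
python3 - <<'E'
from h import *
o=bot.get_obs();print(o['clock'],o['joint_pos'].round(3),o['eef_pos'],R.from_quat(o['tool_rot']).as_matrix().round(3),o['ft_force'])
p,d=bot.camera('wrist');np.save('pics/w1.npy',d);cv2.imwrite('pics/w1.png',p[:,:,::-1])
P=cloud('wrist',d,T=wT(o),par=bot.camera_params('wrist'))
m=(d>0)&(abs(P[...,0]-.478)<.03)&(abs(P[...,1]+.191)<.03)&(P[...,2]>.12)&(P[...,2]<.135)
q=P[m];print(len(q),q.mean(0),q.min(0),q.max(0)); v,u=np.where(m);print(u.min(),u.max(),v.min(),v.max())
E
```

```text
1.4333 [-3.840e-01  2.930e-01 -3.200e-02  1.246e+00 -1.000e-03  1.358e+00] [ 0.47820004 -0.19366596  0.19066272] [[-0.001  0.17   0.985]
 [-0.     0.985 -0.17 ]
 [-1.    -0.001 -0.001]] [-0.48053426 -0.69757397 -0.85005096]
1084 [ 0.47973234 -0.19279459  0.12524678] [ 0.46511816 -0.20826417  0.12001291] [ 0.49374794 -0.17950984  0.12764569]
238 276 191 227
```

View pics/w1.png

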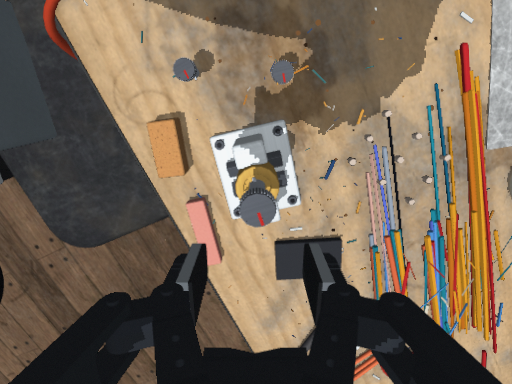

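The wrist view shows the head at (258,209) with its red stripe, between the open fingers (190..325, 270). The two small decoys are at (185,69) and (282,71). Next I'll refine the axis position.

```bash
python3 - <<'E'
from h import *
o=bot.get_obs();T=wT(o);par=bot.camera_params('wrist')
d=np.load('pics/w1.npy');P=cloud('wrist',d,T=T,par=par)
m=(d>0)&(abs(P[...,0]-.478)<.03)&(abs(P[...,1]+.191)<.03)&(P[...,2]>.1225)&(P[...,2]<.135)
c,_=cv2.findContours(m.astype(np.uint8),cv2.RETR_EXTERNAL,cv2.CHAIN_APPROX_NONE)
c=max(c,key=cv2.contourArea).reshape(-1,2)
w=atz('wrist',c,.126,par=par,T=T)
print(cv2.minEnclosingCircle(w[:,:2].astype(np.float32)),w[:,:2].min(0),w[:,:2].max(0))
img=cv2.imread('pics/w1.png'); hsv=cv2.cvtColor(img,cv2.COLOR_BGR2HSV)
r=((hsv[...,0]<8)|(hsv[...,0]>172))&(hsv[...,1]>130)&m
v,u=np.where(r);rr=atz('wrist',np.c_[u,v],.126,par=par,T=T);print(len(u),rr[:,:2].round(4).tolist())
# jig base centre from corners holes? boss from cloud
b=(d>0)&(P[...,2]>.064)&(P[...,2]<.073)&(np.hypot(P[...,0]-.479,P[...,1]+.193)<.028)
q=P[b];print(len(q),q.min(0),q.max(0),np.median(q[:,2]))
cv2.imwrite('pics/c1.png',cv2.resize(img[170:240,215:300],(680,560),interpolation=2))
E
```

```text
((0.4796612858772278, -0.19308777153491974), 0.01461208425462246) [ 0.46571994 -0.20726794] [ 0.49373159 -0.17883884]
42 [[0.4793, -0.1959], [0.4801, -0.196], [0.4808, -0.1962], [0.4792, -0.1967], [0.4799, -0.1968], [0.4807, -0.197], [0.4814, -0.1971], [0.4798, -0.1976], [0.4805, -0.1978], [0.4813, -0.1979], [0.4797, -0.1984], [0.4804, -0.1986], [0.4811, -0.1987], [0.4795, -0.1993], [0.4803, -0.1994], [0.481, -0.1995], [0.4818, -0.1996], [0.4801, -0.2002], [0.4809, -0.2003], [0.4816, -0.2004], [0.48, -0.201], [0.4807, -0.2011], [0.4815, -0.2013], [0.4799, -0.2018], [0.4806, -0.2019], [0.4813, -0.2021], [0.4821, -0.2022], [0.4805, -0.2027], [0.4812, -0.2029], [0.482, -0.203], [0.4803, -0.2036], [0.4811, -0.2037], [0.4818, -0.2038], [0.4826, -0.204], [0.4809, -0.2045], [0.4817, -0.2046], [0.4824, -0.2048], [0.4808, -0.2053], [0.4816, -0.2055], [0.4823, -0.2056], [0.4807, -0.2061], [0.4814, -0.2063]]
826 [ 0.45885866 -0.20729971  0.06403642] [ 0.5004674  -0.17346807  0.07289163] 0.06815456524502972
```

View pics/c1.png

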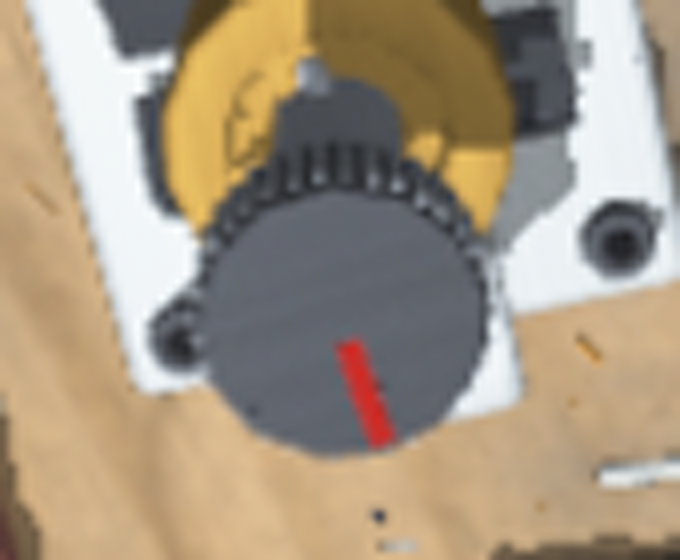

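```bash
python3 - <<'E'
from h import *
o=bot.get_obs();print(o['clock'],o['joint_vel'].round(3),o['eef_pos'],move_to([.4796,-.1929,.097]))
E
```

```text
1.4833 [-0.001 -0.007  0.003 -0.002  0.004 -0.004] [ 0.47826906 -0.19375412  0.1909532 ] [0.3758 0.0045 0.0046]
```

>>> {"method": "apply_moves", "body": {
  "targets": [0.1,0.0045,0.0045,0,0,0,0.6,0.2,0.0045,0.0045,0,0,0,0.6,0.28,0.0045,0.0045,0,0,0,0.6,0.34,0.0045,0.0045,0,0,0,0.6,0.375,0.0045,0.0045,0,0,0,0.6,0.375,0.0045,0.0045,0,0,0,0.6,0.375,0.0045,0.0045,0,0,0,0.6]
}}

```text
clock: 2.07
eef_pos: [0.4803, -0.192, 0.0973]
tool_rot: [0.06, 0.705, -0.06, 0.705]
ft_force: [0.0, 0.3, -0.1]
grip_width: 0.0509
```

```bash
python3 - <<'E'
from h import *
o=bot.get_obs();print(o['clock'],o['joint_pos'].round(3),o['eef_pos'],o['ft_force'],o['ft_torque'],move_to([.4796,-.1929,.097]))
p,d=bot.camera('wrist');cv2.imwrite('pics/w2.png',p[:,:,::-1])
p,d=bot.camera('scene');cv2.imwrite('pics/s2.png',cv2.resize(p[150:270,220:380,::-1],(640,480)))
E
```

```text
2.0667 [-0.38   0.372 -0.178  1.02  -0.     1.36 ] [ 0.48027497 -0.19202166  0.09730904] [ 0.03054935  0.31460952 -0.06942939] [-0.06298523 -0.00453867 -0.01566252] [ 0.0012 -0.0039 -0.0021]
```

View pics/w2.png

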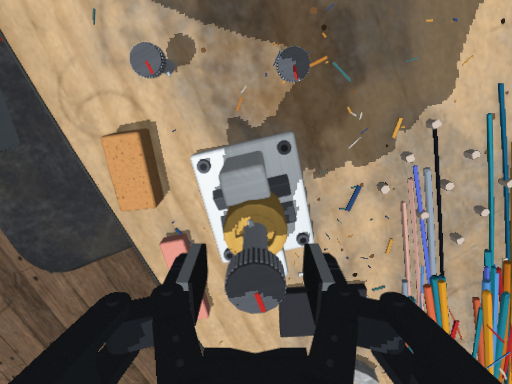

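View pics/s2.png

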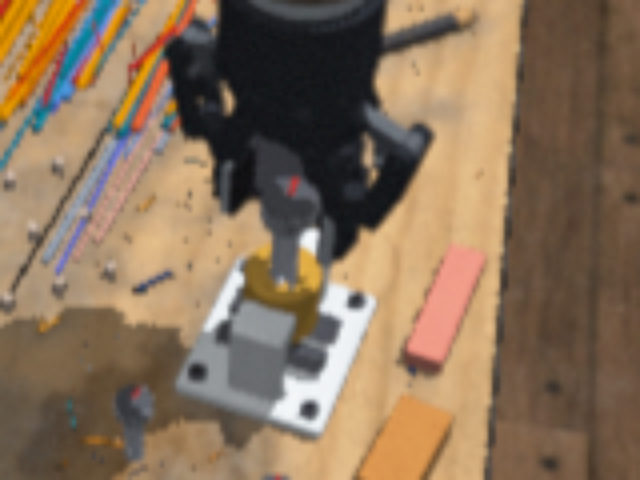

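```bash
python3 - <<'E'
from h import *
o=bot.get_obs();T=wT(o);par=bot.camera_params('wrist')
p,d=bot.camera('wrist');P=cloud('wrist',d,T=T,par=par)
m=(d>0)&(np.hypot(P[...,0]-.4796,P[...,1]+.193)<.0165)&(P[...,2]>.1225)&(P[...,2]<.135)
c,_=cv2.findContours(m.astype(np.uint8),cv2.RETR_EXTERNAL,cv2.CHAIN_APPROX_NONE)
c=max(c,key=cv2.contourArea).reshape(-1,2)
w=atz('wrist',c,.126,par=par,T=T)
print(np.median(P[m][:,2]),cv2.minEnclosingCircle(w[:,:2].astype(np.float32)),w[:,:2].min(0),w[:,:2].max(0))
cc=w[:,:2];A=np.c_[2*cc,np.ones(len(cc))];s=np.linalg.lstsq(A,(cc**2).sum(1),rcond=None)[0];print(s,np.sqrt(s[2]+s[0]**2+s[1]**2))
print(o['eef_pos'])
E
```

```text
0.12537467345939807 ((0.4797261357307434, -0.1922437697649002), 0.014713729731738567) [ 0.46620496 -0.20670233] [ 0.49396584 -0.17763134]
[ 0.47986381 -0.19228836 -0.26704952] 0.013948579349888175
[ 0.48137005 -0.19199629  0.09823098]
```

>>> {"method": "apply_moves", "body": {
  "targets": [0,0,0,0,0,0,0.3,0,0,0,0,0,0,0.2,0,0,0,0,0,0,0,0,0,0,0,0,0,0,0,0,0,0,0,0,0,0,0,0,0,0,0,0]
}}

```text
clock: 2.72
eef_pos: [0.4812, -0.1913, 0.0976]
tool_rot: [0.059, 0.704, -0.059, 0.705]
ft_force: [0.3, 1.4, 5.5]
grip_width: 0.0247
```

```bash
cat > st.py <<'E'
from h import *
np.set_printoptions(suppress=True)
o=bot.get_obs();M=R.from_quat(o['tool_rot']).as_matrix()
print(round(o['clock'],2),'j',o['joint_pos'].round(3),'p',o['eef_pos'].round(4),'f',o['ft_force'].round(1),'t',o['ft_torque'].round(2),'w',round(o['grip_width'],4),'yawz',round(np.degrees(np.arctan2(M[1,2],M[0,2])),2),'tilt',M[:2,0].round(4))
E
python3 st.py
```

```text
2.72 j [-0.378  0.372 -0.178  1.019 -0.     1.359] p [ 0.4812 -0.1913  0.0976] f [0.3 1.4 5.5] t [0.   0.1  0.03] w 0.0247 yawz -9.56 tilt [ 0.0016 -0.0007]
```

```bash
python3 - <<'E'
from h import *
p,d=bot.camera('wrist');a=cv2.resize(p[180:340,160:360,::-1],(500,400),interpolation=2)
p,d=bot.camera('scene');b=cv2.resize(p[170:240,255:325,::-1],(300,300),interpolation=2);b=cv2.copyMakeBorder(b,0,100,0,0,0)
cv2.imwrite('pics/g3.png',np.hstack([a,b]))
E
python3 st.py
```

```text
2.82 j [-0.378  0.372 -0.178  1.019 -0.     1.359] p [ 0.4813 -0.1913  0.0976] f [-0.4  0.2  5.7] t [0.03 0.11 0.03] w 0.025 yawz -9.56 tilt [ 0.0016 -0.0006]
```

View pics/g3.png

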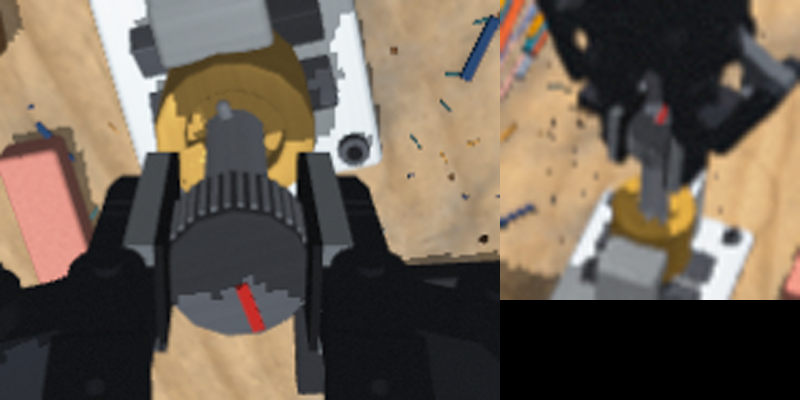

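>>> {"method": "apply_moves", "body": {
  "targets": [0.002,0,0,-0.15,0,0,0,0.002,0,0,-0.3,0,0,0,0.002,0,0,-0.45,0,0,0,0.002,0,0,-0.6,0,0,0,0.002,0,0,-0.6,0,0,0]
}}

```text
clock: 3.23
eef_pos: [0.4812, -0.1914, 0.0975]
tool_rot: [-0.048, 0.705, 0.048, 0.706]
ft_force: [-1.3, 0.5, 8.3]
grip_width: 0.025
```

```bash
python3 st.py
```

```text
3.23 j [-0.378  0.372 -0.178  1.019 -0.     1.057] p [ 0.4812 -0.1914  0.0975] f [-1.3  0.5  8.3] t [0.03 0.29 0.03] w 0.025 yawz 7.77 tilt [ 0.0016 -0.0009]
```

>>> {"method": "apply_moves", "body": {
  "targets": [0.003,0,0,-0.1,0,0,0,0.003,0,0,-0.2,0,0,0,0.003,0,0,-0.2,0,0,0]
}}

```text
clock: 3.48
eef_pos: [0.4813, -0.1916, 0.0972]
tool_rot: [-0.083, 0.702, 0.082, 0.703]
ft_force: [-1.9, 0.6, 11.0]
grip_width: 0.0249
```

```bash
python3 st.py
```

```text
3.48 j [-0.378  0.372 -0.179  1.017 -0.001  0.958] p [ 0.4813 -0.1916  0.0972] f [-1.9  0.6 11. ] t [-0.03  0.53  0.07] w 0.0249 yawz 13.45 tilt [ 0.002  -0.0015]
```

>>> {"method": "apply_moves", "body": {
  "targets": [0,0,0,-0.1,0,0,0,0,0,0,-0.2,0,0,0,0,0,0,-0.2,0,0,0]
}}

```text
clock: 3.73
eef_pos: [0.4811, -0.1917, 0.0969]
tool_rot: [-0.118, 0.697, 0.117, 0.698]
ft_force: [-1.8, -1.4, 8.3]
grip_width: 0.0249
```

```bash
python3 st.py
```

```text
3.73 j [-0.379  0.373 -0.179  1.017 -0.001  0.858] p [ 0.4811 -0.1917  0.0969] f [-1.8 -1.4  8.3] t [-0.13  0.42  0.05] w 0.0249 yawz 19.17 tilt [ 0.0015 -0.0018]
```

>>> {"method": "apply_moves", "body": {
  "targets": [0,0,0,-0.1,0,0,0,0,0,0,-0.2,0,0,0,0,0,0,-0.2,0,0,0]
}}

```text
clock: 3.98
eef_pos: [0.4805, -0.1915, 0.0961]
tool_rot: [-0.153, 0.691, 0.152, 0.69]
ft_force: [-2.2, -0.7, 3.9]
grip_width: 0.0251
```

```bash
python3 st.py
```

```text
3.98 j [-0.379  0.373 -0.18   1.017 -0.001  0.758] p [ 0.4805 -0.1915  0.0961] f [-2.2 -0.7  3.9] t [-0.24  0.34  0.08] w 0.0251 yawz 24.87 tilt [-0.     -0.0012]
```

>>> {"method": "apply_moves", "body": {
  "targets": [0,0,0,-0.1,0,0,0,0,0,0,-0.2,0,0,0,0,0,0,-0.2,0,0,0]
}}

```text
clock: 4.23
eef_pos: [0.48, -0.1911, 0.0949]
tool_rot: [-0.186, 0.683, 0.186, 0.682]
ft_force: [-0.3, -0.6, -0.2]
grip_width: 0.0249
```

```bash
python3 st.py
```

```text
4.23 j [-0.379  0.375 -0.182  1.016 -0.001  0.659] p [ 0.48   -0.1911  0.0949] f [-0.3 -0.6 -0.2] t [-0.25  0.13 -0.03] w 0.0249 yawz 30.53 tilt [-0.0015 -0.    ]
```

It dropped: force went to zero and z fell 2.6 mm. Now I'll follow it down without turning.

>>> {"method": "apply_moves", "body": {
  "targets": [0.004,0,0,0,0,0,0,0.008,0,0,0,0,0,0,0.012,0,0,0,0,0,0,0.012,0,0,0,0,0,0]
}}

```text
clock: 4.57
eef_pos: [0.4802, -0.1908, 0.092]
tool_rot: [-0.186, 0.683, 0.186, 0.682]
ft_force: [-0.1, -0.7, -1.4]
grip_width: 0.025
```

```bash
python3 st.py
```

```text
4.57 j [-0.378  0.378 -0.185  1.009  0.     0.66 ] p [ 0.4802 -0.1908  0.092 ] f [-0.1 -0.7 -1.4] t [-0.12  0.17  0.01] w 0.025 yawz 30.51 tilt [-0.0011  0.0006]
```

>>> {"method": "apply_moves", "body": {
  "targets": [0.004,0,0,0,0,0,0,0.006,0,0,0,0,0,0,0.006,0,0,0,0,0,0]
}}

```text
clock: 4.82
eef_pos: [0.4804, -0.1911, 0.0916]
tool_rot: [-0.186, 0.682, 0.186, 0.682]
ft_force: [-2.1, -0.6, 4.0]
grip_width: 0.0248
```

```bash
python3 st.py
```

```text
4.82 j [-0.378  0.378 -0.186  1.006 -0.     0.66 ] p [ 0.4804 -0.1911  0.0916] f [-2.1 -0.6  4. ] t [-0.05  0.63 -0.02] w 0.0248 yawz 30.52 tilt [-0.0001 -0.0002]
```

>>> {"method": "apply_moves", "body": {
  "targets": [0.001,0,0,0.2,0,0,0,0.002,0,0,0.4,0,0,0,0.003,0,0,0.6,0,0,0,0.003,0,0,0.6,0,0,0]
}}

```text
clock: 5.15
eef_pos: [0.4807, -0.1909, 0.0907]
tool_rot: [-0.082, 0.702, 0.082, 0.703]
ft_force: [-1.6, 0.3, 3.9]
grip_width: 0.0252
```

```bash
python3 st.py
```

```text
5.15 j [-0.378  0.379 -0.188  1.004  0.     0.961] p [ 0.4807 -0.1909  0.0907] f [-1.6  0.3  3.9] t [ 0.03  0.46 -0.03] w 0.0252 yawz 13.26 tilt [0.0005 0.0002]
```

>>> {"method": "apply_moves", "body": {
  "targets": [0.001,0,0,0.2,0,0,0,0.002,0,0,0.4,0,0,0,0.003,0,0,0.6,0,0,0,0.004,0,0,0.8,0,0,0,0.005,0,0,1,0,0,0,0.005,0,0,1,0,0,0]
}}

```text
clock: 5.65
eef_pos: [0.4817, -0.1912, 0.0895]
tool_rot: [0.094, 0.7, -0.094, 0.702]
ft_force: [0.0, 0.3, 1.8]
grip_width: 0.0251
```

```bash
python3 st.py
```

```text
5.65 j [-0.378  0.381 -0.188  0.999  0.001  1.459] p [ 0.4817 -0.1912  0.0895] f [0.  0.3 1.8] t [-0.06 -0.16 -0.05] w 0.0251 yawz -15.24 tilt [ 0.0023 -0.0003]
```

>>> {"method": "apply_moves", "body": {
  "targets": [0.001,0,0,0.2,0,0,0,0.002,0,0,0.4,0,0,0,0.003,0,0,0.6,0,0,0,0.004,0,0,0.8,0,0,0,0.005,0,0,1,0,0,0,0.005,0,0,1,0,0,0]
}}

```text
clock: 6.15
eef_pos: [0.4817, -0.1919, 0.0884]
tool_rot: [0.264, 0.655, -0.264, 0.657]
ft_force: [0.7, -1.6, 1.0]
grip_width: 0.0248
```

```bash
python3 st.py
```

```text
6.15 j [-0.379  0.382 -0.19   0.996 -0.001  1.957] p [ 0.4817 -0.1919  0.0884] f [ 0.7 -1.6  1. ] t [-0.44 -0.31 -0.04] w 0.0248 yawz -43.82 tilt [ 0.0024 -0.0017]
```

>>> {"method": "apply_moves", "body": {
  "targets": [0.001,0,0,0.2,0,0,0,0.002,0,0,0.4,0,0,0,0.003,0,0,0.6,0,0,0,0.004,0,0,0.8,0,0,0,0.005,0,0,1,0,0,0,0.005,0,0,1,0,0,0]
}}

```text
clock: 6.65
eef_pos: [0.4819, -0.1927, 0.0872]
tool_rot: [0.417, 0.569, -0.418, 0.572]
ft_force: [1.4, -4.2, 1.6]
grip_width: 0.025
```

```bash
python3 st.py
```

```text
6.65 j [-0.379  0.384 -0.191  0.992 -0.002  2.456] p [ 0.4819 -0.1927  0.0872] f [ 1.4 -4.2  1.6] t [-1.13 -0.44  0.03] w 0.025 yawz -72.43 tilt [ 0.0026 -0.0034]
```

>>> {"method": "apply_moves", "body": {
  "targets": [0.001,0,0,0.2,0,0,0,0.002,0,0,0.4,0,0,0,0.003,0,0,0.6,0,0,0,0.004,0,0,0.8,0,0,0,0.005,0,0,1,0,0,0,0.005,0,0,1,0,0,0]
}}

```text
clock: 7.15
eef_pos: [0.4813, -0.1935, 0.0858]
tool_rot: [-0.545, -0.448, 0.547, -0.451]
ft_force: [1.0, -6.6, 0.7]
grip_width: 0.0248
```

```bash
python3 st.py; cat > stripe.py <<'E'
import sys
from h import *
o=bot.get_obs();T=wT(o);par=bot.camera_params('wrist')
p,d=bot.camera('wrist');img=p[:,:,::-1].copy()
ztop=o['eef_pos'][2]+.028
if len(sys.argv)>2: ztop=float(sys.argv[2])
hsv=cv2.cvtColor(img,cv2.COLOR_BGR2HSV)
r=((hsv[...,0]<6)|(hsv[...,0]>174))&(hsv[...,1]>150)
v,u=np.where(r[230:340,215:300]);v+=230;u+=215
w=atz('wrist',np.c_[u,v],ztop,par=par,T=T)[:,:2]
k=np.hypot(*(w-[.4803,-.192]).T)<.016; w=w[k]
c=w.mean(0);e=np.linalg.svd(w-c)[2][0]
if e@(c-[.4803,-.192])<0:e=-e
print('stripe n',len(w),'mid',c,'yaw deg',np.degrees(np.arctan2(e[1],e[0])))
cv2.imwrite(f'pics/{sys.argv[1]}.png',cv2.resize(img[180:340,150:360],(630,480),interpolation=2))
E
python3 stripe.py t1
```

```text
7.15 j [-0.38   0.385 -0.193  0.99  -0.004  2.956] p [ 0.4813 -0.1935  0.0858] f [ 1.  -6.6  0.7] t [-1.69 -0.14  0.03] w 0.0248 yawz -101.1 tilt [ 0.0014 -0.0051]
stripe n 94 mid [ 0.47157756 -0.19395658] yaw deg -171.64146424918636
```

View pics/t1.png

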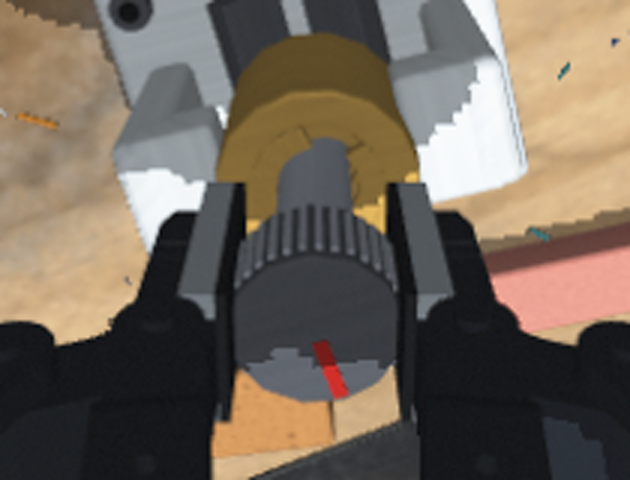

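The stripe reads about −172° against an expected −174°, so there was no slip. It has turned 2.3 of 6.28 rad. I'll let go and wind back for a new grip.

>>> {"method": "apply_moves", "body": {
  "targets": [0,0,0,0,0,0,0.3,0,0,0,0,0,0,0.5,0,0,0,0,0,0,0.6,0,0,0,0,0,0,0.6,0,0,0,0,0,0,0.6,0,0,0,0,0,0,0.6]
}}

```text
clock: 7.7
eef_pos: [0.4803, -0.1906, 0.085]
tool_rot: [-0.546, -0.449, 0.546, -0.449]
ft_force: [0.0, 0.2, -0.1]
grip_width: 0.0512
```

```bash
python3 st.py; python3 stripe.py t2 .114
python3 - <<'E'
from h import *
o=bot.get_obs();T=wT(o);par=bot.camera_params('wrist')
p,d=bot.camera('wrist');P=cloud('wrist',d,T=T,par=par)
m=(d>0)&(np.hypot(P[...,0]-.4803,P[...,1]+.192)<.0165)&(P[...,2]>.1085)&(P[...,2]<.122)
c,_=cv2.findContours(m.astype(np.uint8),cv2.RETR_EXTERNAL,cv2.CHAIN_APPROX_NONE)
c=max(c,key=cv2.contourArea).reshape(-1,2)
z=np.percentile(P[m][:,2],60)
w=atz('wrist',c,z,par=par,T=T)[:,:2]
A=np.c_[2*w,np.ones(len(w))];s=np.linalg.lstsq(A,(w**2).sum(1),rcond=None)[0];print(z,s[:2],np.sqrt(s[2]+s[0]**2+s[1]**2),o['eef_pos'])
E
```

```text
7.7 j [-0.378  0.385 -0.195  0.991  0.     2.958] p [ 0.4803 -0.1906  0.085 ] f [ 0.   0.2 -0.1] t [ 0.01 -0.04  0.06] w 0.0512 yawz -101.15 tilt [-0.0007  0.0007]
stripe n 95 mid [ 0.47201463 -0.19501294] yaw deg -173.1229571586968
0.11328966175371209 [ 0.48039653 -0.19424805] 0.014315869112862008 [ 0.48040027 -0.19072099  0.08508555]
```

View pics/t2.png

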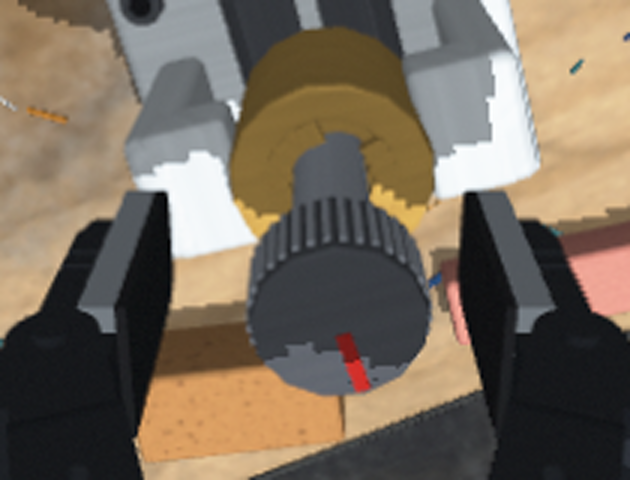

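```bash
python3 -c "
from h import *
print(move_to([.4808,-.1938,.0855]))"
```

```text
[-0.0014  0.0036  0.0116]
```

>>> {"method": "apply_moves", "body": {
  "targets": [-0.001,0.0035,0.0115,-0.2,0,0,0.6,-0.001,0.0035,0.0115,-0.4,0,0,0.6,-0.001,0.0035,0.0115,-0.6,0,0,0.6,-0.001,0.0035,0.0115,-0.8,0,0,0.6,-0.001,0.0035,0.0115,-1,0,0,0.6]
}}

```text
clock: 8.22
eef_pos: [0.4809, -0.1939, 0.0855]
tool_rot: [0.417, 0.571, -0.417, 0.571]
ft_force: [0.1, -0.0, 1.0]
grip_width: 0.0512
```

>>> {"method": "apply_moves", "body": {
  "targets": [0,0,0,-0.25,0,0,0.6,0,0,0,-0.5,0,0,0.6,0,0,0,-0.75,0,0,0.6,0,0,0,-1,0,0,0.6,0,0,0,-1,0,0,0.6]
}}

```text
clock: 8.63
eef_pos: [0.4809, -0.1939, 0.0855]
tool_rot: [0.264, 0.656, -0.264, 0.656]
ft_force: [-0.3, 0.0, -0.7]
grip_width: 0.0512
```

>>> {"method": "apply_moves", "body": {
  "targets": [0,0,0,-0.25,0,0,0.6,0,0,0,-0.5,0,0,0.6,0,0,0,-0.75,0,0,0.6,0,0,0,-1,0,0,0.6,0,0,0,-1,0,0,0.6]
}}

```text
clock: 9.05
eef_pos: [0.4809, -0.194, 0.0855]
tool_rot: [0.094, 0.701, -0.094, 0.701]
ft_force: [-0.1, 0.7, 0.5]
grip_width: 0.0511
```

>>> {"method": "apply_moves", "body": {
  "targets": [0,0,0,-0.25,0,0,0.6,0,0,0,-0.5,0,0,0.6,0,0,0,-0.75,0,0,0.6,0,0,0,-1,0,0,0.6,0,0,0,-1,0,0,0.6]
}}

```text
clock: 9.47
eef_pos: [0.4809, -0.194, 0.0855]
tool_rot: [-0.081, 0.702, 0.081, 0.702]
ft_force: [0.2, 0.5, -0.9]
grip_width: 0.051
```

>>> {"method": "apply_moves", "body": {
  "targets": [0,0,0,-0.25,0,0,0.6,0,0,0,-0.5,0,0,0.6,0,0,0,-0.75,0,0,0.6,0,0,0,-1,0,0,0.6,0,0,0,-1,0,0,0.6]
}}

```text
clock: 9.88
eef_pos: [0.4809, -0.194, 0.0856]
tool_rot: [-0.252, 0.661, 0.252, 0.661]
ft_force: [-1.0, -0.4, 0.0]
grip_width: 0.0512
```

>>> {"method": "apply_moves", "body": {
  "targets": [0,0,0,-0.25,0,0,0.6,0,0,0,-0.5,0,0,0.6,0,0,0,-0.75,0,0,0.6,0,0,0,-1,0,0,0.6,0,0,0,-1,0,0,0.6]
}}

```text
clock: 10.3
eef_pos: [0.4809, -0.194, 0.0856]
tool_rot: [-0.407, 0.578, 0.407, 0.578]
ft_force: [0.6, -0.2, -0.7]
grip_width: 0.0516
```

>>> {"method": "apply_moves", "body": {
  "targets": [0,0,0,-0.25,0,0,0.6,0,0,0,-0.5,0,0,0.6,0,0,0,-0.75,0,0,0.6,0,0,0,-1,0,0,0.6,0,0,0,-1,0,0,0.6]
}}

```text
clock: 10.72
eef_pos: [0.4809, -0.1941, 0.0856]
tool_rot: [-0.537, 0.459, 0.537, 0.459]
ft_force: [-0.2, 0.4, -0.2]
grip_width: 0.0509
```

>>> {"method": "apply_moves", "body": {
  "targets": [0,0,0,-0.25,0,0,0.6,0,0,0,-0.5,0,0,0.6,0,0,0,-0.75,0,0,0.6,0,0,0,-1,0,0,0.6,0,0,0,-1,0,0,0.6]
}}

```text
clock: 11.13
eef_pos: [0.4809, -0.1941, 0.0855]
tool_rot: [-0.634, 0.312, 0.634, 0.312]
ft_force: [-0.3, -0.1, -0.0]
grip_width: 0.0513
```

```bash
python3 st.py; python3 -c "
from h import *
print(move_to([.4808,-.1938,.0855]))"; python3 stripe.py t3 .114
```

```text
11.13 j [-0.384  0.387 -0.19   0.993 -0.    -1.039] p [ 0.4809 -0.1941  0.0855] f [-0.3 -0.1 -0. ] t [-0.03 -0.04 -0.01] w 0.0513 yawz 127.57 tilt [-0.  0.]
[ 0.0002 -0.0003  0.001 ]
stripe n 112 mid [ 0.47124913 -0.19522831] yaw deg -172.669693971201
```

View pics/t3.png

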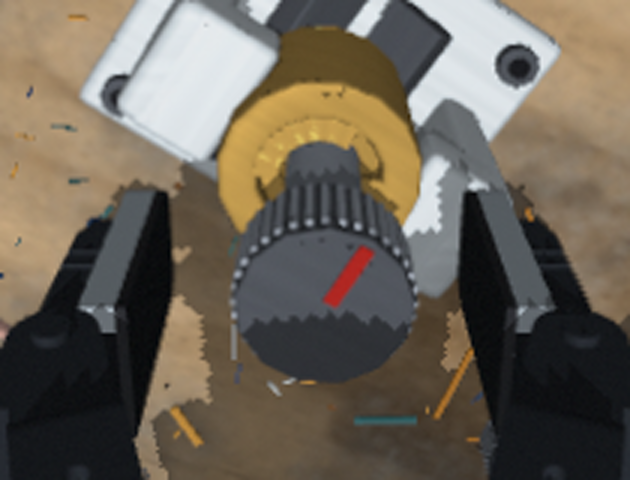

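>>> {"method": "apply_moves", "body": {
  "targets": [0,0,0.002,0,0,0,0.3,0,0,0.002,0,0,0,0.2,0,0,0.002,0,0,0,0,0,0,0.002,0,0,0,0,0,0,0.002,0,0,0,0,0,0,0.002,0,0,0,0]
}}

```text
clock: 11.68
eef_pos: [0.4807, -0.1937, 0.0857]
tool_rot: [0.635, -0.311, -0.635, -0.311]
ft_force: [-0.4, -0.2, 1.7]
grip_width: 0.0251
```

```bash
python3 st.py
```

```text
11.68 j [-0.383  0.386 -0.191  0.993  0.    -1.044] p [ 0.4807 -0.1937  0.0857] f [-0.4 -0.2  1.7] t [ 0.01 -0.    0.01] w 0.0251 yawz 127.89 tilt [ 0.0002 -0.    ]
```

Centred grip with almost no side force. Continuing clockwise, with 3.98 rad to go.

>>> {"method": "apply_moves", "body": {
  "targets": [0.001,0,0,0.2,0,0,0,0.002,0,0,0.4,0,0,0,0.003,0,0,0.6,0,0,0,0.004,0,0,0.8,0,0,0,0.005,0,0,1,0,0,0,0.005,0,0,1,0,0,0]
}}

```text
clock: 12.18
eef_pos: [0.4808, -0.1938, 0.0844]
tool_rot: [0.539, -0.458, -0.538, -0.458]
ft_force: [0.3, -0.4, 1.7]
grip_width: 0.0248
```

```bash
python3 st.py
```

```text
12.18 j [-0.383  0.388 -0.193  0.99  -0.    -0.543] p [ 0.4808 -0.1938  0.0844] f [ 0.3 -0.4  1.7] t [-0.04 -0.   -0.04] w 0.0248 yawz 99.17 tilt [ 0.0004 -0.0003]
```

>>> {"method": "apply_moves", "body": {
  "targets": [0.001,0,0,0.2,0,0,0,0.002,0,0,0.4,0,0,0,0.003,0,0,0.6,0,0,0,0.004,0,0,0.8,0,0,0,0.005,0,0,1,0,0,0,0.005,0,0,1,0,0,0]
}}

```text
clock: 12.68
eef_pos: [0.4805, -0.1939, 0.0831]
tool_rot: [-0.409, 0.577, 0.409, 0.577]
ft_force: [-0.8, -0.8, 2.2]
grip_width: 0.0248
```

```bash
python3 st.py
```

```text
12.68 j [-0.383  0.389 -0.195  0.987 -0.001 -0.046] p [ 0.4805 -0.1939  0.0831] f [-0.8 -0.8  2.2] t [-0.14  0.15 -0.02] w 0.0248 yawz 70.66 tilt [-0.0002 -0.0005]
```

>>> {"method": "apply_moves", "body": {
  "targets": [0.001,0,0,0.2,0,0,0,0.002,0,0,0.4,0,0,0,0.003,0,0,0.6,0,0,0,0.004,0,0,0.8,0,0,0,0.005,0,0,1,0,0,0,0.005,0,0,1,0,0,0]
}}

```text
clock: 13.18
eef_pos: [0.4804, -0.1939, 0.0818]
tool_rot: [-0.254, 0.66, 0.254, 0.66]
ft_force: [-1.2, -0.6, 2.4]
grip_width: 0.0247
```

```bash
python3 st.py
```

```text
13.18 j [-0.383  0.391 -0.196  0.984 -0.001  0.453] p [ 0.4804 -0.1939  0.0818] f [-1.2 -0.6  2.4] t [-0.18  0.2  -0.  ] w 0.0247 yawz 42.11 tilt [-0.0004 -0.0004]
```

>>> {"method": "apply_moves", "body": {
  "targets": [0.001,0,0,0.2,0,0,0,0.002,0,0,0.4,0,0,0,0.003,0,0,0.6,0,0,0,0.004,0,0,0.8,0,0,0,0.005,0,0,1,0,0,0,0.005,0,0,1,0,0,0]
}}

```text
clock: 13.68
eef_pos: [0.4802, -0.1938, 0.0806]
tool_rot: [-0.083, 0.702, 0.083, 0.702]
ft_force: [-1.9, -1.0, 1.9]
grip_width: 0.0249
```

```bash
python3 st.py; python3 stripe.py t4
```

```text
13.68 j [-0.383  0.392 -0.198  0.981 -0.001  0.951] p [ 0.4802 -0.1938  0.0806] f [-1.9 -1.   1.9] t [-0.18  0.4   0.04] w 0.0249 yawz 13.53 tilt [-0.0007 -0.0003]
stripe n 113 mid [ 0.48142106 -0.18540158] yaw deg 72.73324967722439
```

>>> {"method": "apply_moves", "body": {
  "targets": [0.001,0,0,0.2,0,0,0,0.002,0,0,0.4,0,0,0,0.003,0,0,0.6,0,0,0,0.004,0,0,0.8,0,0,0,0.005,0,0,1,0,0,0,0.005,0,0,1,0,0,0]
}}

```text
clock: 14.23
eef_pos: [0.4802, -0.1937, 0.0793]
tool_rot: [0.093, 0.701, -0.093, 0.701]
ft_force: [-3.0, -0.8, 3.1]
grip_width: 0.025
```

```bash
python3 st.py
```

```text
14.23 j [-0.383  0.393 -0.2    0.978 -0.     1.451] p [ 0.4802 -0.1937  0.0793] f [-3.  -0.8  3.1] t [-0.1   0.53  0.03] w 0.025 yawz -15.11 tilt [-0.0008  0.    ]
```

>>> {"method": "apply_moves", "body": {
  "targets": [0.001,0,0,0.2,0,0,0,0.002,0,0,0.4,0,0,0,0.003,0,0,0.6,0,0,0,0.004,0,0,0.8,0,0,0,0.005,0,0,1,0,0,0,0.005,0,0,1,0,0,0]
}}

```text
clock: 14.73
eef_pos: [0.4802, -0.1935, 0.078]
tool_rot: [0.263, 0.657, -0.263, 0.656]
ft_force: [-3.1, 0.2, 3.2]
grip_width: 0.0246
```

```bash
python3 st.py
```

```text
14.73 j [-0.383  0.395 -0.202  0.975  0.     1.951] p [ 0.4802 -0.1935  0.078 ] f [-3.1  0.2  3.2] t [-0.01  0.61 -0.05] w 0.0246 yawz -43.7 tilt [-0.0007  0.0004]
```

>>> {"method": "apply_moves", "body": {
  "targets": [0.001,0,0,0.2,0,0,0,0.002,0,0,0.4,0,0,0,0.003,0,0,0.6,0,0,0,0.004,0,0,0.8,0,0,0,0.005,0,0,1,0,0,0,0.005,0,0,1,0,0,0]
}}

```text
clock: 15.23
eef_pos: [0.4803, -0.1934, 0.0767]
tool_rot: [0.417, 0.571, -0.417, 0.571]
ft_force: [-2.9, 0.6, 3.3]
grip_width: 0.0249
```

```bash
python3 st.py; python3 stripe.py t5
```

```text
15.23 j [-0.383  0.396 -0.203  0.972  0.     2.45 ] p [ 0.4803 -0.1934  0.0767] f [-2.9  0.6  3.3] t [ 0.15  0.56 -0.  ] w 0.0249 yawz -72.31 tilt [-0.0006  0.0005]
stripe n 112 mid [ 0.48875531 -0.19439577] yaw deg -13.147165983033023
```

>>> {"method": "apply_moves", "body": {
  "targets": [0.001,0,0,0.2,0,0,0,0.002,0,0,0.4,0,0,0,0.003,0,0,0.6,0,0,0,0.004,0,0,0.8,0,0,0,0.005,0,0,1,0,0,0,0.005,0,0,1,0,0,0,0.005,0,0,1,0,0,0]
}}

```text
clock: 15.87
eef_pos: [0.4807, -0.1935, 0.0756]
tool_rot: [0.545, 0.45, -0.545, 0.45]
ft_force: [-1.8, 1.0, 4.0]
grip_width: 0.025
```

```bash
python3 st.py; python3 stripe.py t6; python3 - <<'E'
from h import *
p,d=bot.camera('scene');a=cv2.resize(p[160:300,220:360,::-1],(400,400),interpolation=2)
p,d=bot.camera('top');b=cv2.resize(p[170:290,210:350,::-1],(400,343),interpolation=2);b=cv2.copyMakeBorder(b,0,57,0,0,0)
cv2.imwrite('pics/fin.png',np.hstack([a,b]))
E
```

```text
15.87 j [-0.383  0.398 -0.204  0.969  0.     2.948] p [ 0.4807 -0.1935  0.0756] f [-1.8  1.   4. ] t [0.31 0.47 0.02] w 0.025 yawz -100.87 tilt [0.0001 0.0004]
stripe n 110 mid [ 0.48762599 -0.19855503] yaw deg -40.97320257452621
```

View pics/t6.png

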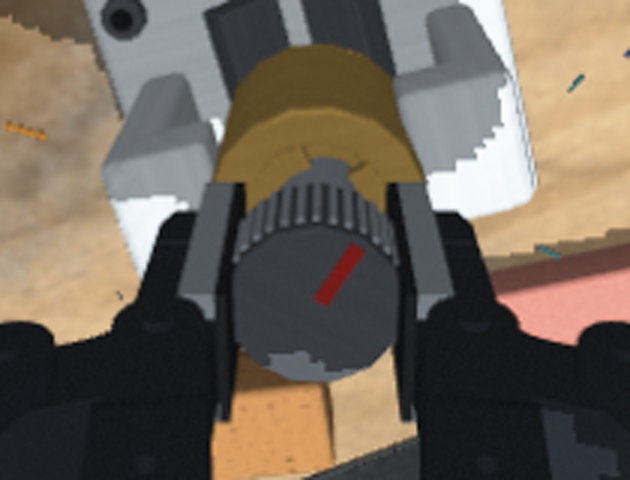

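View pics/fin.png

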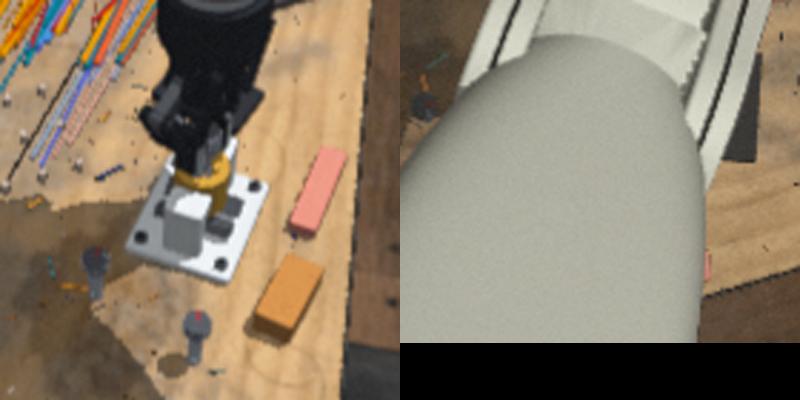

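One small top-up (0.05 rad), so it isn't short of a full turn, then a settled check.

>>> {"method": "apply_moves", "body": {
  "targets": [0.0005,0,0,0.1,0,0,0,0.0005,0,0,0.1,0,0,0,0.0005,0,0,0.1,0,0,0,0.0005,0,0,0.1,0,0,0]
}}

```text
clock: 16.35
eef_pos: [0.4807, -0.1935, 0.0755]
tool_rot: [0.557, 0.435, -0.557, 0.435]
ft_force: [-2.3, 2.3, 3.7]
grip_width: 0.0251
```

```bash
python3 st.py; python3 stripe.py t7; python3 -c "
from workcell import bot
print(bot.job_done())"
```

```text
16.35 j [-0.383  0.398 -0.204  0.969  0.     3.003] p [ 0.4807 -0.1935  0.0755] f [-2.3  2.3  3.7] t [0.58 0.48 0.04] w 0.0251 yawz -103.99 tilt [0.0002 0.0005]
stripe n 112 mid [ 0.48730905 -0.19893144] yaw deg -44.73668495459561
the job is handed in; nothing more can be done
None
```

The clamp screw is started in the thread one full turn and is still gripped upright by its head. I handed the job in at 16.4 s; no verdict is reported.

**What I did:** I gripped the head and turned it 0.70 rad counter-clockwise under light pressure of 11 N at most. It dropped about 5.9 mm into the thread. I then turned it clockwise 2.30 rad, let go once to wind the wrist back, re-centred the grip and turned it a further 4.05 rad. That is about 6.34 rad in all, 0.06 rad over a full turn, because I added 0.05 rad at the end so it would not fall short.

**Last checks:**
- **Turn:** the red stripe reads −45°, against about −42° at the drop, which fits the small over-turn and shows no slip.
- **Height:** the head centre is about 28 mm above the rim, as expected.
- **Forces:** the last reading was under 5 N, and the highest reading between moves was 11 N.
- **Grip width:** it reads 25 mm on the 28 mm head, which disagrees. The pictures show a firm hold with the head centred.
- **Other objects:** the cork and the pink stone look unmoved in the scene view. The arm hid most of the graphite block from the top camera at the end. I never moved the fingers below 75 mm above the bench.

My first grip was about 2–3 mm off the screw's axis, so the side force rose to about 7 N before I re-centred it.

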